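# Load a tin into the gravity-feed tin rack

## Robot

A 6-joint arm with a two-finger parallel gripper is mounted at the origin on a cart in front of the work surface, level with it; the furniture and walls round the work are solid. World frame = base frame: x ahead of the robot, y to its left, z up, the work surface at z = 0. Lengths are in m, angles in rad, forces in N, time in s.
With the tool pointing down it reaches from about 0.35 to 0.85 m from the base axis. Payload 8.1 kg.
Tool frame: the origin (TCP) lies at the centre of the arm's flange, where the gripper is bolted on; the fingertips stand 186 mm ahead of it and the grasp point (between the pads) lies 167 mm ahead of it; z points along the fingers, y is the line along which they close (so a half turn about z gives the same grasp; the last joint's range is limited). The gripper opens to 93 mm and grips with 3 to 60 N. Pads are 15 mm wide; open, the fingers measure 128 mm over their backs; the gripper's body (75 mm by 188 mm) begins 65 mm behind the grasp point.
Start: joints at [-1.382, 0.13, 1.488, -0, 1.523, -0.085], TCP at [0.162, -0.578, 0.405] pointing down, gripper open.
Joint ranges: [-2.96, 2.96], [-0.89, 2.26], [0.02, 2.5], [-1.34, 4.48], [0, 2.73], [-2.66, 2.66]. Speed limits (rad/s): [2.39, 2.39, 2.79, 3.14, 3.14, 3.14].

## Interface

Orientations are given as a rotation vector (axis times angle).
In Python, from plant import robot gives the robot as it stands.
- The arm moves only by the tool apply_moves, never from a script. Its argument "series" is a list of rows, each a list of 2 entries, a list of its own where there are three numbers: the shift along the tool's x, y, z in mm, then the turn, a rotation vector about the tool's x, y, z in rad. A call has 1 to 12 rows; each row shifts and turns the commanded pose from where the row before left it, along the tool's axes as they then stand; what a row does not reach is not made up. A row lasts 1/12 s, in which the tool goes at most 41.7 mm and 7.16 degrees, less where a joint would pass 70% of its speed; a pose out of reach is approached as far as the arm can. A call is refused whole if a number of a shift passes 41.7 or a number of a turn 0.125, either way. A call with a gripper value outside its range is refused whole. "claw" is the opening, from 0 (shut) to 1 (fully open), set as the call begins (left out, the last holds). The fingers move at their own pace and stop on an object; "newtons" is the grip in N (left out, the last holds). Time passes only in rows, so rows that do not move let the fingers close. It gives the time, the measured TCP pose, the force, the opening and the grip force at its end, in the units of the state.
- robot.read_state(): the state, without advancing time (a new reading comes with each control period).
- robot.read_camera(name): name is "scene" or "top" or "wrist"; returns (picture, depth): 384x512x3 uint8, blue, green, red; 384x512 float32, m along the optical axis (not along the pixel's ray), 0 where there is no reading.
- robot.calibration(name): a dict with "fx", "fy", "cx", "cy" (pixels), "extrinsics" (4x4, takes a point from world to camera coordinates). Camera axes: x right, y down, z forward; pixel columns grow to the right and rows downward; lengths in m; the calibration is good to about 2 mm. A picture is of the moment at which its call begins: read the wrist's pose just before it. calibration takes no time and is no camera call; for the wrist camera it gives the pose at the moment of the call.
- robot.close_job(): hands the job in; it is judged then, once.
The state is a dict: "t": time; "q": joint angles; "dq": joint speeds; "joint_torque": joint torques, N m; "tool_pos": TCP position; "orientation": TCP orientation; "force": force on the tool from outside, world axes, zero at the start; "wrist_torque": the same for the moment, N m; "opening": finger opening in m; "gripper_force": force on a finger pad.
Only numpy, scipy, OpenCV 4.12 (cv2) and the standard library are available. Lean on these libraries where they do the work, as an engineer would, in place of code of your own. Each camera call takes 0.05 s, during which the arm holds its last target. There are 200 camera calls.

## Task

The tin lying on its side on the marble belongs in the little wooden tin rack: roll it, without picking it up, up the ramp and over the sprung steel flap, pushing the tin that is already inside further back, until the flap springs up again behind it and keeps it in at the front of the row. Push no harder than it needs so that nothing is dented, let go, and leave everything else where it stands.

Things in the scene. Friction and masses are not known exactly. Their poses are not given: they have to be found in the camera images.
- rack: Wooden tin rack, fixed, 272 mm long. Origin on the marble under its middle; x axis along the lane from the mouth inwards, y across the lane, z up. The lane, 100 mm wide between its cheeks (62 mm high, 42 mm near the mouth), ends at a back board, inner face x = 125 mm. Its floor climbs 4 degrees inwards, so tins roll back towards the mouth.
- rack_mouth (a point): Middle of the ramp's foot, on the marble, rack x = -136 mm. The ramp rises 14 mm in 55 mm to the lane floor. The first 40 mm of the 42 mm high cheeks flare, to 140 mm apart at the mouth.
- rack_deck (a point): Middle of the lower front edge of the deck that roofs the lane, rack x = -70 mm, 122 mm up. The deck runs to the back; its steel rail reaches 152 mm and two glass jars on it (fixed) 226 mm. A hand pointing straight down would strike them before the tin is in: lean it 30 to 45 degrees, wrist away from the rack.
- rack_seat (a point): Where the new tin's centre belongs: rack x = -16 mm, 62 mm up. It may stay up to 15 mm further in. Its rear side then lies about 10 mm in under the deck's front edge. The row has about 10 mm of room further in before it meets the back board.
- flap (a joint): Sprung steel flap in the lane floor, 84 mm wide, 34 mm long, hinged at rack x = -76 mm and rising towards its free edge at rack x = -45 mm, 12 mm above the floor. Value in rad: 0 = sprung up (as at the start), 0.35 = pressed flat. A tin rolled in presses it flat (a few N); it is up behind the tin once the centre passes rack x = -16 mm; a tin left short rolls back out.
- new_tin_center (a point): Centre of the plain, smooth (slippery) steel tin with a paper band, 87 mm in diameter, 90 mm long, 0.45 to 0.85 kg, lying on its side on the marble in front of the mouth. x axis along its length; y and z turn as it rolls. Too thick to grip across; rolls easily (square to its own axis), runs on when let go, slides endways under a few N.
- first_tin_center (a point): Centre of the like tin (87 mm diameter, 90 mm long, 0.45 to 0.85 kg) that already lies in the rack against the flap, at rack x = -16 mm; loading pushes it 87 mm further in, to rack x = 71 mm. x axis along its length.
- small_tin_a: Bystander: small upright food tin, 58 mm diameter, 72 mm high, at the back of the marble. Origin under its middle.
- kitchen_timer: Bystander: round wind-up kitchen timer, 72 mm wide, 62 mm high, back left. Origin under its middle.
- lemon_a: Bystander: lemon, 87 mm long, 57 mm high, at the back. Origin under its middle.
- sugar: Bystander: sugar shaker, 70 mm wide, 127 mm high, far left corner beside the wall shelf. Origin under its middle.
- opener: Bystander: bottle opener with a red handle, 174 mm long, 20 mm high, lying near the front edge on the left. Origin under its middle.
- spoon: Bystander: teaspoon, 130 mm long, 11 mm high, lying near the front edge beside the rack. Origin under its middle.
- new_tin: The same loose tin as point new_tin_center; its origin is that same point.

How it is judged:
By the outcome, as a careful person would: the job done as asked, in the order asked, and still so for the second after the job is handed in, with the robot touching nothing.
It also fails if it takes over 58 s, if anything falls off the work surface, if the arm or the gripper's body presses on something with over 40 N, if the wrist force passes 120 N, or if a joint passes its speed limit or range.

## Working session

There is one attempt and no reset: what is moved stays moved. The work goes in short steps, Python scripts to look and compute and a tool call to move; the robot and the scene stay as the last step left them, time stands still between calls to the robot, and variables do not carry over. Pictures are saved under pics/ and viewed, at most 10 in all, crops included, and the job is handed in when it is done.

Besides the shell and the picture viewer there is one more tool, called as name([rows], argument=value, ...), one row to a line, values as JSON. apply_moves: Moves the arm, as the interface text tells. Its arguments: {"type":"object","properties":{"series":{"type":"array"},"claw":{"type":"number"},"newtons":{"type":"number"}},"required":["series"]}

```bash
mkdir -p pics; cat > h.py <<'E'
import numpy as np, cv2
from plant import robot
from scipy.spatial.transform import Rotation as R
def snap(n,f):
    c=robot.calibration(n); p,d=robot.read_camera(n); cv2.imwrite(f'pics/{f}.png',p); np.savez(f'pics/{f}.npz',d=d,E=c['extrinsics'],k=[c['fx'],c['fy'],c['cx'],c['cy']],p=p); return p,d
def cloud(f):
    z=np.load(f'pics/{f}.npz'); d=z['d'];fx,fy,cx,cy=z['k'];v,u=np.mgrid[:384,:512]
    P=np.stack([(u-cx)/fx*d,(v-cy)/fy*d,d],-1); E=z['E']; return (P-E[:3,3])@E[:3,:3]
E
python3 - <<'E'
from h import *
a,_=snap('top','top1'); b,_=snap('scene','scene1')
print(robot.read_state()); print(robot.calibration('top')['extrinsics'])
E
```

```text
{'t': 0.1, 'q': array([-1.38239155e+00,  1.31089476e-01,  1.48917062e+00, -4.16513259e-06,
        1.52299195e+00, -8.53926443e-02]), 'dq': array([ 0.00013293,  0.00109965, -0.00334566, -0.00113278, -0.00058519,
       -0.00021978]), 'joint_torque': array([ 9.62062732e-04, -5.61340749e+01, -4.93095696e+01,  7.69318035e-02,
        2.91464163e-02, -8.72064311e-05]), 'tool_pos': array([ 0.16222021, -0.57744225,  0.40378966]), 'orientation': array([-3.11055838e+00, -4.28512054e-01,  1.40646476e-04]), 'force': array([ 0.56258197, -0.85031888,  0.00308092]), 'wrist_torque': array([-0.00436854, -0.01149042,  0.01552662]), 'gripper_force': 0.0, 'opening': 0.09298439319656467}
[[-8.03453606e-02 -9.96767046e-01 -2.79860681e-04  1.21421717e-01]
 [-9.72841582e-01  7.84779664e-02 -2.17762407e-01  5.34661453e-01]
 [ 2.17080354e-01 -1.72239390e-02 -9.76001770e-01  1.05956012e+00]
 [ 0.00000000e+00  0.00000000e+00  0.00000000e+00  1.00000000e+00]]
```

View pics/top1.png

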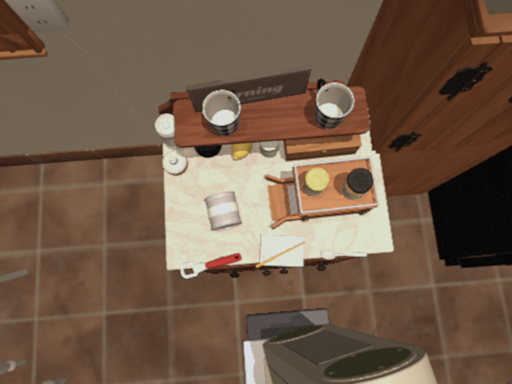

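View pics/scene1.png

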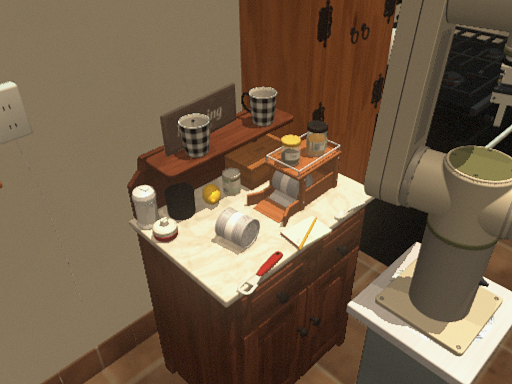

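The top view shows the tin at about (223,211), with its axis roughly vertical in the image. The rack mouth is at about (272,203), and the lane runs right, which is world -y. The opener is at (210,265). Next I'll enlarge this area.

```bash
python3 - <<'E'
from h import *
p=cv2.imread('pics/top1.png')[140:285,155:395]; cv2.imwrite('pics/c1.png',cv2.resize(p,None,fx=3.33,fy=3.33,interpolation=cv2.INTER_CUBIC))
C=cloud('top1'); np.set_printoptions(precision=3,suppress=True)
def reg(u0,u1,v0,v1): return C[v0:v1,u0:u1].reshape(-1,3)
P=reg(195,250,180,240); P=P[P[:,2]>.06]
# tin top: fit minimal-area rect to points above .06
print('tin',cv2.minAreaRect(P[:,:2].astype('f')*1000),P[:,2].max(),P.mean(0),len(P))
P=reg(285,385,150,225); Q=P[(P[:,2]>.115)&(P[:,2]<.14)]
r=cv2.minAreaRect(Q[:,:2].astype('f')*1000);print('deck',r,len(Q)); print(cv2.boxPoints(r))
for v in range(195,215,6): print(v,C[v,262:300:2][:, :].round(3).tolist())
E
```

```text
tin ((419.4476318359375, 169.71630859375), (266.961669921875, 82.91887664794922), 13.940860748291016) 1.1505956990729118 [0.5   0.189 0.093] 930
deck ((528.58349609375, -109.63301086425781), (133.31068420410156, 207.30738830566406), 1.8633962869644165) 2355
[[ 458.593   -8.202]
 [ 465.334 -215.399]
 [ 598.574 -211.064]
 [ 591.833   -3.867]]
195 [[0.549, 0.077, -0.004], [0.547, 0.071, 0.004], [0.548, 0.065, -0.001], [0.547, 0.059, -0.002], [0.546, 0.054, 0.003], [0.545, 0.048, 0.006], [0.545, 0.042, 0.005], [0.543, 0.037, 0.008], [0.543, 0.031, 0.008], [0.542, 0.025, 0.009], [0.541, 0.019, 0.011], [0.541, 0.014, 0.012], [0.54, 0.008, 0.011], [0.538, 0.003, 0.018], [0.538, -0.003, 0.018], [0.538, -0.009, 0.017], [0.536, -0.014, 0.022], [0.513, -0.008, 0.134], [0.507, -0.011, 0.156]]
201 [[0.53, 0.078, 0.001], [0.53, 0.073, -0.001], [0.529, 0.067, 0.004], [0.53, 0.061, -0.003], [0.528, 0.055, 0.002], [0.527, 0.05, 0.007], [0.527, 0.044, 0.004], [0.527, 0.038, 0.004], [0.525, 0.032, 0.009], [0.525, 0.027, 0.008], [0.524, 0.021, 0.01], [0.523, 0.015, 0.011], [0.523, 0.01, 0.012], [0.522, 
[... 318 characters left out ...]
, [0.507, 0.034, 0.009], [0.507, 0.028, 0.007], [0.507, 0.022, 0.006], [0.506, 0.017, 0.007], [0.506, 0.011, 0.009], [0.505, 0.005, 0.01], [0.504, -0.0, 0.012], [0.503, -0.006, 0.018], [0.501, -0.011, 0.022], [0.501, -0.016, 0.023], [0.481, -0.011, 0.132]]
213 [[0.495, 0.081, 0.001], [0.495, 0.075, -0.001], [0.494, 0.07, 0.003], [0.493, 0.064, 0.003], [0.494, 0.058, -0.002], [0.493, 0.052, -0.001], [0.492, 0.047, 0.003], [0.491, 0.041, 0.004], [0.49, 0.035, 0.006], [0.49, 0.03, 0.008], [0.489, 0.024, 0.008], [0.489, 0.018, 0.009], [0.488, 0.013, 0.011], [0.487, 0.007, 0.013], [0.487, 0.001, 0.013], [0.485, -0.004, 0.018], [0.485, -0.009, 0.019], [0.485, -0.015, 0.017], [0.466, -0.009, 0.13]]
```

View pics/c1.png

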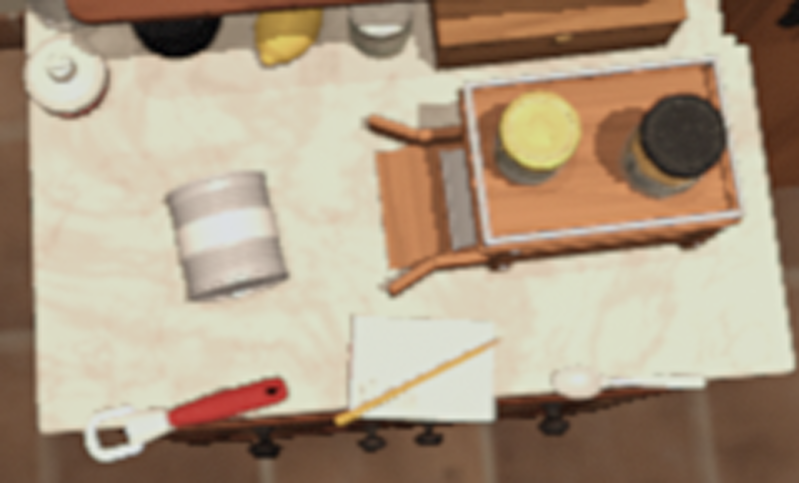

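```bash
python3 - <<'E'
from h import *
from scipy.optimize import least_squares
np.set_printoptions(precision=4,suppress=True)
C=cloud('top1')
P=C[180:240,195:250].reshape(-1,3); P=P[(P[:,2]>.04)&(P[:,2]<.1)]
m=np.median(P,0);P=P[np.linalg.norm(P-m,axis=1)<.08]
def f(a):
    x,y,th=a; n=np.array([-np.sin(th),np.cos(th)]); s=(P[:,:2]-[x,y])@n
    return np.hypot(s,P[:,2]-.0435)-.0435
r=least_squares(f,[m[0],m[1],.1],loss='soft_l1',f_scale=.002);x,y,th=r.x
T=np.array([np.cos(th),np.sin(th)]);s=(P[:,:2]-[x,y])@T
lo,hi=np.percentile(s,[1,99]);print('len',hi-lo,'axis',th,'ctr',np.array([x,y])+T*(lo+hi)/2,'rms',f(r.x).std(),len(P))
d=np.array([.0325,-.9995]);n=np.array([.9995,.0325]);o=np.array([.5275,-.0767])
Q=C[150:240,255:395].reshape(-1,3);X=np.c_[(Q[:,:2]-o)@d,(Q[:,:2]-o)@n,Q[:,2]]
for a in range(-140,-70,10):
    k=X[(X[:,0]>a/1e3)&(X[:,0]<(a+10)/1e3)&(X[:,2]>.036)&(X[:,2]<.052)]
    L=k[k[:,1]<0,1];H=k[k[:,1]>0,1]
    print(a,len(L),len(H),np.percentile(L,[5,50,95]) if len(L) else '',np.percentile(H,[5,50,95]) if len(H) else '')
for lo,hi in((.118,.13),(.148,.158)):
    k=X[(X[:,2]>lo)&(X[:,2]<hi)]; print(lo,np.percentile(k[:,0],[1,99]),np.percentile(k[:,1],[1,99]))
E
```

```text
len 0.08876146025469785 axis 0.16783108857587362 ctr [0.5028 0.191 ] rms 0.0046941869700550375 1028
-140 13 19 [-0.0767 -0.0732 -0.0686] [0.0686 0.0753 0.1474]
-130 14 17 [-0.0726 -0.0678 -0.0626] [0.0638 0.0698 0.1392]
-120 12 20 [-0.0683 -0.0633 -0.058 ] [0.0595 0.0661 0.1383]
-110 16 22 [-0.0649 -0.0598 -0.0544] [0.0534 0.0599 0.1418]
-100 13 9 [-0.0592 -0.0547 -0.0497] [0.051  0.0553 0.1102]
-90 14 13 [-0.0595 -0.054  -0.0506] [0.0512 0.055  0.0595]
-80 9 15 [-0.0584 -0.0554 -0.0524] [0.0511 0.0579 0.1399]
0.118 [-0.0703  0.1336] [-0.0663  0.0655]
0.148 [-0.0665  0.1337] [-0.0639  0.0648]
```

```bash
cat > pl.py <<'E'
from h import *
import json,os
o=np.array([.5285,-.0767]); PH=.0325
dv=np.array([np.sin(PH),-np.cos(PH)]); nv=np.array([np.cos(PH),np.sin(PH)])
def ori(a,L):
    d=np.array([np.sin(a),-np.cos(a),0]);Z=np.array([0,0,1.]);y=np.array([np.cos(a),np.sin(a),0])
    return np.c_[-np.cos(L)*d-np.sin(L)*Z,y,-np.cos(L)*Z+np.sin(L)*d]
def flange(corner,a,L):  # foremost corner of the fingertips -> flange pose
    M=ori(a,L); return np.asarray(corner)+M@[.0075,0,-.186],M
def base():
    s=robot.read_state()
    return s['tool_pos'],R.from_rotvec(s['orientation']).as_matrix()
def plan(wps,start=None,dp=0,dr=2):
    """wps: (pos, rotmat, rows); prints rounded rows"""
    p,M=start or base(); out=[]; a,A=p,M
    for q,Q,n in wps:
        rel=R.from_matrix(A.T@Q).as_rotvec()
        for i in range(1,n+1):
            tp=a+(np.asarray(q)-a)*i/n; tM=A@R.from_rotvec(rel*i/n).as_matrix()
            s=np.clip(np.round(M.T@(tp-p)*1000,dp),-41.7,41.7); w=np.clip(np.round(R.from_matrix(M.T@tM).as_rotvec(),dr),-.125,.125)
            p=p+M@s/1000; M=M@R.from_rotvec(w).as_matrix(); out.append([s.tolist(),w.tolist()])
        a,A=np.asarray(q),Q
    for i in range(0,len(out),12): print(json.dumps(out[i:i+12]).replace(' ','').replace('.0,',',').replace('.0]',']'))
    print('end',p.round(4)); return p,M
E
python3 - <<'E'
from pl import *
p0,M0=base(); a=.168
c=np.array([.503,.191]);d=np.array([np.sin(a),-np.cos(a)])
F,M=flange([*(c-d*(.0435+.05)),.10],a,.733); print(F)
D=ori(a,0)
plan([([.27,-.48,.50],M0,5),([.42,-.16,.52],R.from_matrix(M0)*R.from_rotvec([0,0,-.7]) and (R.from_matrix(M0)*R.from_rotvec([0,0,-.75])).as_matrix(),9),([.44,.17,.48],D,10),([F[0],F[1],F[2]+.08],M,8),(F,M,3)])
E
```

```text
[0.4656239  0.41137978 0.23321144]
[[[26,-13,-19],[0,0,0]],[[26,-13,-19],[0,0,0]],[[26,-13,-20],[0,0,0]],[[26,-13,-19],[0,0,0]],[[26,-13,-19],[0,0,0]],[[26,-30,-2],[0,0,-0.08]],[[28,-27,-2],[0,0,-0.09]],[[30,-25,-3],[0,-0,-0.08]],[[32,-23,-2],[0,-0,-0.08]],[[34,-19,-2],[-0,-0,-0.09]],[[36,-17,-2],[-0,-0,-0.08]],[[37,-14,-2],[-0,0,-0.08]]]
[[[37,-11,-2],[-0,-0,-0.09]],[[39,-7,-3],[-0,-0,-0.08]],[[29,-16,4],[-0,-0,-0.07]],[[30,-13,4],[-0,-0,-0.07]],[[31,-11,5],[-0,-0,-0.07]],[[32,-9,4],[-0,-0,-0.08]],[[33,-7,4],[-0,-0,-0.07]],[[32,-4,4],[-0,-0,-0.07]],[[33,-2,4],[-0,-0,-0.07]],[[33,1,4],[-0,-0,-0.07]],[[33,3,4],[-0,-0,-0.07]],[[33,5,4],[-0,-0,-0.07]]]
[[[29,8,21],[-0,-0.09,-0]],[[31,8,18],[-0,-0.09,-0]],[[33,8,15],[-0,-0.1,-0]],[[33,8,12],[-0,-0.09,-0]],[[35,8,9],[-0,-0.09,-0]],[[36,8,6],[-0,-0.09,-0]],[[36,8,3],[-0,-0.09,-0]],[[36,8,-1],[-0,-0.09,-0]],[[17,0,20],[-0,-0,-0]],[[18,0,20],[-0,-0,-0]],[[18,0,20],[-0,-0,-0]]]
end [0.4654 0.4113 0.2327]
```

apply_moves([
  [[26, -13, -19], [0, 0, 0]],
  [[26, -13, -19], [0, 0, 0]],
  [[26, -13, -20], [0, 0, 0]],
  [[26, -13, -19], [0, 0, 0]],
  [[26, -13, -19], [0, 0, 0]],
  [[26, -30, -2], [0, 0, -0.08]],
  [[28, -27, -2], [0, 0, -0.09]],
  [[30, -25, -3], [0, 0, -0.08]],
  [[32, -23, -2], [0, 0, -0.08]],
  [[34, -19, -2], [0, 0, -0.09]],
  [[36, -17, -2], [0, 0, -0.08]],
  [[37, -14, -2], [0, 0, -0.08]],
], claw=0.33)

```text
t: 1.1
tool_pos: [0.3871, -0.2288, 0.5155]
orientation: [-2.857, -1.306, 0.0]
force: [1.3, -0.5, 0.1]
opening: 0.0314
gripper_force: 0.0
```

apply_moves([
  [[37, -11, -2], [0, 0, -0.09]],
  [[39, -7, -3], [0, 0, -0.08]],
  [[29, -16, 4], [0, 0, -0.07]],
  [[30, -13, 4], [0, 0, -0.07]],
  [[31, -11, 5], [0, 0, -0.07]],
  [[32, -9, 4], [0, 0, -0.08]],
  [[33, -7, 4], [0, 0, -0.07]],
  [[32, -4, 4], [0, 0, -0.07]],
  [[33, -2, 4], [0, 0, -0.07]],
  [[33, 1, 4], [0, 0, -0.07]],
  [[33, 3, 4], [0, 0, -0.07]],
  [[33, 5, 4], [0, 0, -0.07]],
])

```text
t: 2.1
tool_pos: [0.4399, 0.1717, 0.4792]
orientation: [-2.029, -2.398, 0.001]
force: [0.1, -0.2, -0.5]
opening: 0.0306
gripper_force: 0.0
```

apply_moves([
  [[29, 8, 21], [0, -0.09, 0]],
  [[31, 8, 18], [0, -0.09, 0]],
  [[33, 8, 15], [0, -0.1, 0]],
  [[33, 8, 12], [0, -0.09, 0]],
  [[35, 8, 9], [0, -0.09, 0]],
  [[36, 8, 6], [0, -0.09, 0]],
  [[36, 8, 3], [0, -0.09, 0]],
  [[36, 8, -1], [0, -0.09, 0]],
  [[0, 0, 0], [0, 0, 0]],
])

```text
t: 2.85
tool_pos: [0.4626, 0.4143, 0.2972]
orientation: [1.61, 1.92, -0.65]
force: [-1.0, -1.2, -4.2]
opening: 0.0308
gripper_force: 0.0
```

```bash
python3 - <<'E'
from h import *
s=robot.read_state();print(s['tool_pos'],R.from_rotvec(s['orientation']).as_matrix().round(3),s['q'])
a,_=snap('wrist','w1'); b,_=snap('top','top2')
cv2.imwrite('pics/m2.png',cv2.resize(np.hstack([a,b]),(800,300)))
E
```

```text
[0.46264747 0.41434836 0.29721621] [[-0.134  0.986  0.101]
 [ 0.722  0.167 -0.671]
 [-0.679 -0.018 -0.734]] [ 0.81272987  0.51032845  1.32168319 -0.57909699  1.78693701  0.65182517]
```

View pics/m2.png

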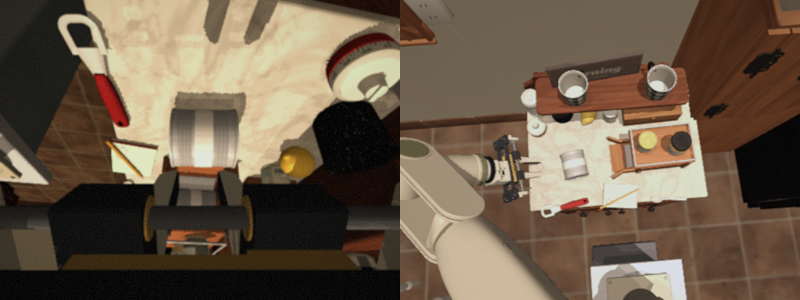

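Wrist view: the tin sits centred ahead of the fingers at about (203,140) and is square to them. The top view shows the gripper clear of everything. Next I'll descend behind the tin.

```bash
python3 - <<'E'
from pl import *
a=.168;c=np.array([.503,.191]);d=np.array([np.sin(a),-np.cos(a)])
F,M=flange([*(c-d*(.0435+.04)),.047],a,.733)
G,_=flange([*(c-d*(.0435+.012)),.047],a,.733)
print(F,G);plan([(F,M,6),(G,M,3),(G,M,2)])
E
```

```text
[0.46729601 0.40152057 0.18021144] [0.47197791 0.37391478 0.18021144]
[[[13,0,17],[-0,0,0]],[[13,1,17],[-0,0,0]],[[12,0,17],[-0,0,0]],[[13,0,16],[-0.01,0,0]],[[13,1,17],[0,0,0]],[[13,-0,17],[0,0,0]],[[-7,-0,6],[0,0,0]],[[-7,-0,7],[0,0,0]],[[-7,-0,6],[0,0,0]],[[0,-0,-0],[0,0,0]],[[0,-0,-0],[0,0,0]]]
end [0.4723 0.3738 0.1802]
```

apply_moves([
  [[13, 0, 17], [-0.01, 0, 0]],
  [[13, 1, 17], [0, 0, 0]],
  [[12, 0, 17], [0, 0, 0]],
  [[13, 0, 16], [-0.01, 0, 0]],
  [[13, 1, 17], [0, 0, 0]],
  [[13, 0, 17], [0, 0, 0]],
  [[-7, 0, 6], [0, 0, 0]],
  [[-7, 0, 7], [0, 0, 0]],
  [[-7, 0, 6], [0, 0, 0]],
  [[0, 0, 0], [0, 0, 0]],
  [[0, 0, 0], [0, 0, 0]],
])

```text
t: 3.87
tool_pos: [0.4761, 0.3736, 0.1881]
orientation: [1.618, 1.916, -0.597]
force: [0.5, -0.0, 0.0]
opening: 0.0304
gripper_force: 0.0
```

```bash
python3 - <<'E'
from pl import *
s=robot.read_state();M=R.from_rotvec(s['orientation']).as_matrix();print(s['tool_pos'],M.round(3),s['force'])
print('corner',s['tool_pos']+M@[-.0075,0,.186])
a,_=snap('wrist','w3'); b,_=snap('scene','sc3')
cv2.imwrite('pics/m3.png',cv2.resize(np.hstack([a,b[150:310,120:333].repeat(1,0) if 0 else cv2.resize(b[150:310,120:333],(512,384))]),(800,300)))
E
```

```text
[0.47612727 0.37360825 0.18811652] [[-0.118  0.985  0.129]
 [ 0.737  0.174 -0.653]
 [-0.665  0.018 -0.746]] [ 0.47576212 -0.025131    0.00544188]
corner [0.50099658 0.24663208 0.05428521]
```

View pics/m3.png

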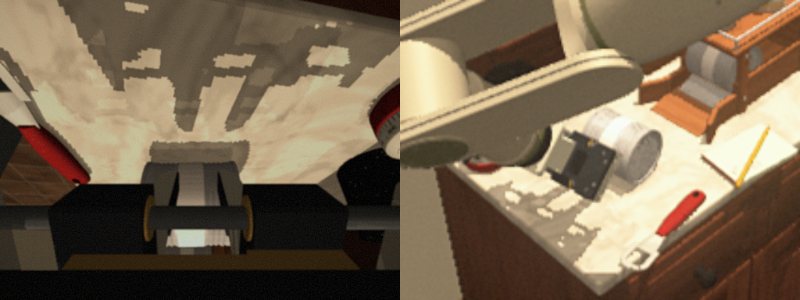

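Scene view: the fingers stand just behind the tin at about (600,150) and nothing has been touched. I'll correct the small lateral and height offsets, then push slowly along the planned path.

```bash
cat >> pl.py <<'E'
def tin(s):
    k=np.linspace(-.268,max(s,-.2679),400); psi=np.interp(k,[-.19,-.13],[.135,0]); l=-.0168+np.trapezoid(np.tan(psi),k)
    if s<-.268: l=-.0168+(s+.268)*.135
    h=max(.0435,min((s+.136)*14/55+.0435/np.cos(.249),(s+.081)*np.tan(.0698)+.0576))
    return l,float(np.interp(s,[-.19,-.13],[.135,0])),h
def push(s,L=.733,dz=.003):
    l,psi,h=tin(s); a=PH+psi; t=o+s*dv+l*nv
    return flange([*(t-np.array([np.sin(a),-np.cos(a)])*.0435),h+dz],a,L)
E
python3 - <<'E'
from pl import *
print(robot.read_state()['dq'].round(3))
P=[(*push(-.280),3),(*push(-.280),2)]+[(*push(s),1) for s in np.arange(-.276,-.276+31*.004,.004)]
e=plan(P,dp=1); np.savez('cmd.npz',p=e[0],M=e[1])
E
```

```text
[ 0.009  0.021 -0.003  0.001 -0.001  0.001]
[[[1.6,-1.3,1.8],[0.01,-0,-0]],[[1.6,-1.2,1.9],[0,-0,-0]],[[1.6,-1.2,1.8],[0.01,-0,-0.01]],[[0,-0,0],[-0,-0,0.01]],[[0,-0,0],[-0,-0,-0]],[[-3,-0,2.7],[-0,-0,-0]],[[-3,0,2.7],[-0,-0,-0]],[[-3,0,2.7],[-0,-0,-0]],[[-3,0,2.7],[-0,-0,-0]],[[-3,0.1,2.7],[-0,-0,-0]],[[-3,-0,2.7],[-0,-0,-0]],[[-3,-0,2.7],[-0,-0,-0]]]
[[[-3.1,0,2.6],[-0,-0,-0]],[[-3,0,2.7],[-0,-0,-0]],[[-3,0.1,2.7],[-0,-0,-0]],[[-3,-0,2.7],[-0,-0,-0]],[[-3,-0,2.7],[-0,-0,-0]],[[-3,0,2.7],[-0,-0,-0]],[[-3,0,2.7],[-0,-0,-0]],[[-3,0.1,2.7],[-0,-0,-0]],[[-3.1,-0,2.6],[-0,-0,-0]],[[-3,-0,2.7],[-0,-0,-0]],[[-3,0,2.7],[-0,-0,-0]],[[-3,0,2.7],[-0,-0,-0]]]
[[[-3,0.1,2.7],[-0,-0,-0]],[[-3,-0,2.7],[-0,-0,-0]],[[-3,-0,2.7],[-0,-0,-0]],[[-3,0.8,2.7],[0,-0,-0]],[[-3.1,1.5,2.6],[0.01,-0,0.01]],[[-3,1.6,2.7],[0,-0,0]],[[-3,1.5,2.7],[0.01,-0,0.01]],[[-3,1.6,2.7],[0.01,-0,0.01]],[[-3,1.5,2.7],[0,-0,0]],[[-3,1.6,2.6],[0.01,-0,0.01]],[[-3,1.5,2.7],[0,-0,0.01]],[[-3,1.6,2.7],[0.01,-0,0]]]
end [0.5048 0.2519 0.1797]
```

apply_moves([
  [[1.6, -1.3, 1.8], [0.01, 0, 0]],
  [[1.6, -1.2, 1.9], [0, 0, 0]],
  [[1.6, -1.2, 1.8], [0.01, 0, 0]],
  [[0, 0, 0], [0, 0, 0]],
  [[0, 0, 0], [0, 0, 0]],
  [[0, 0, 0], [0, 0, 0]],
])

```text
t: 4.47
tool_pos: [0.4715, 0.3735, 0.1779]
orientation: [1.627, 1.917, -0.622]
force: [0.8, -0.1, 0.4]
opening: 0.0308
gripper_force: 0.0
```

```bash
python3 - <<'E'
from pl import *
s=robot.read_state();M=R.from_rotvec(s['orientation']).as_matrix();print(s['tool_pos'],M[:,1].round(3),M[:,2].round(3),s['dq'].round(3))
print('corner',s['tool_pos']+M@[-.0075,0,.186],'want',push(-.28)[0])
P=[(*push(s),1) for s in np.arange(-.276,-.276+24*.004,.004)]
plan(P,dp=1)
E
```

```text
[0.47153011 0.3734852  0.17789561] [ 0.987  0.163 -0.   ] [ 0.108 -0.658 -0.745] [-0.001 -0.004 -0.001  0.001  0.001 -0.   ]
corner [0.49256499 0.24553412 0.0443355 ] want [0.47206132 0.3736518  0.17971144]
[[[-4.2,0.6,1.3],[-0,-0,-0]],[[-3,-0,2.7],[-0,-0,-0]],[[-3,0,2.7],[-0,-0,-0]],[[-3,0,2.7],[-0,-0,-0]],[[-3,0,2.7],[-0,-0,-0]],[[-3,0,2.7],[-0,-0,-0]],[[-3,0.1,2.6],[-0,-0,-0]],[[-3,-0,2.7],[-0,-0,-0]],[[-3,-0,2.7],[-0,-0,-0]],[[-3,0,2.7],[-0,-0,-0]],[[-3,0,2.7],[-0,-0,-0]],[[-3,0,2.7],[-0,-0,-0]]]
[[[-3,0.1,2.7],[-0,-0,-0]],[[-3.1,-0,2.7],[-0,-0,-0]],[[-3,-0,2.7],[-0,-0,-0]],[[-3,0,2.7],[-0,-0,-0]],[[-3,0,2.7],[-0,-0,-0]],[[-3,0,2.7],[-0,-0,-0]],[[-3,0.1,2.7],[-0,-0,-0]],[[-3,-0,2.7],[-0,-0,-0]],[[-3,-0,2.6],[-0,-0,-0]],[[-3,0,2.7],[-0,-0,-0]],[[-3,0.8,2.7],[-0,-0,0]],[[-3,1.6,2.7],[0.01,-0,0.01]]]
end [0.4905 0.2785 0.1797]
```

Good alignment; pushing.

apply_moves([
  [[-4.2, 0.6, 1.3], [0, 0, 0]],
  [[-3, 0, 2.7], [0, 0, 0]],
  [[-3, 0, 2.7], [0, 0, 0]],
  [[-3, 0, 2.7], [0, 0, 0]],
  [[-3, 0, 2.7], [0, 0, 0]],
  [[-3, 0, 2.7], [0, 0, 0]],
  [[-3, 0, 2.7], [0, 0, 0]],
  [[-3, 0, 2.7], [0, 0, 0]],
  [[-3, 0, 2.7], [0, 0, 0]],
  [[-3, 0, 2.7], [0, 0, 0]],
  [[-3, 0, 2.7], [0, 0, 0]],
  [[-3, 0, 2.7], [0, 0, 0]],
])

```text
t: 5.47
tool_pos: [0.4801, 0.3254, 0.1799]
orientation: [1.627, 1.917, -0.622]
force: [-0.3, 1.1, 0.6]
opening: 0.0305
gripper_force: 0.1
```

```bash
cat > look.py <<'E'
from pl import *
import sys
from scipy.optimize import least_squares
np.set_printoptions(precision=4,suppress=True)
f=sys.argv[1]; sg=float(sys.argv[2])   # guess of tin s
s=robot.read_state();M=R.from_rotvec(s['orientation']).as_matrix();c=s['tool_pos']+M@[-.0075,0,.186]
print('corner s,l,z',(c[:2]-o)@dv,(c[:2]-o)@nv,c[2],'yaw',np.arctan2(M[1,1],M[0,1])-PH,'yz',M[2,1],'F',s['force'],'dq',abs(s['dq']).max())
for cam in('top','scene'):
    snap(cam,f+cam);C=cloud(f+cam).reshape(-1,3);X=np.c_[(C[:,:2]-o)@dv,(C[:,:2]-o)@nv,C[:,2]]
    h=tin(sg)[2]; k=X[(abs(X[:,0]-sg)<.06)&(abs(X[:,1])<.075)&(X[:,2]>h+.005)&(X[:,2]<h+.05)&(X[:,0]>sg-.025)]
    g=lambda a:np.hypot((k[:,0]-a[0]-k[:,1]*a[1]),k[:,2]-h)-.0435
    r=least_squares(g,[sg,0],loss='soft_l1',f_scale=.001); q=k[abs(g(r.x))<.005]
    print(cam,'tin s',r.x[0],'slope',r.x[1],'l range',np.percentile(q[:,1],[1,99]) if len(q) else 0,len(q))
E
python3 look.py a -.225
```

```text
corner s,l,z -0.27489907047140083 -0.018396965953806164 0.04629344889784984 yaw 0.13052046247883173 yz 7.440065555386344e-05 F [-0.2854  1.104   0.5553] dq 0.08580396180388457
top tin s -0.23741763582696962 slope -0.13968187458102133 l range [-0.0567  0.0347] 666
scene tin s -0.23113730631662918 slope -0.1183062267377371 l range [-0.0579  0.0334] 340
```

apply_moves([
  [[-3, 0.1, 2.7], [0, 0, 0]],
  [[-3.1, 0, 2.7], [0, 0, 0]],
  [[-3, 0, 2.7], [0, 0, 0]],
  [[-3, 0, 2.7], [0, 0, 0]],
  [[-3, 0, 2.7], [0, 0, 0]],
  [[-3, 0, 2.7], [0, 0, 0]],
  [[-3, 0.1, 2.7], [0, 0, 0]],
  [[-3, 0, 2.7], [0, 0, 0]],
  [[-3, 0, 2.6], [0, 0, 0]],
  [[-3, 0, 2.7], [0, 0, 0]],
  [[-3, 0.8, 2.7], [0, 0, 0]],
  [[-3, 1.6, 2.7], [0.01, 0, 0.01]],
])

```text
t: 6.57
tool_pos: [0.4904, 0.278, 0.1798]
orientation: [1.642, 1.908, -0.629]
force: [0.0, 0.5, 1.3]
opening: 0.0304
gripper_force: 0.3
```

```bash
python3 look.py b -.18; python3 - <<'E'
from pl import *
P=[(*push(s),1) for s in np.arange(-.180,-.180+24*.004,.004)]
plan(P,dp=1)
E
```

```text
corner s,l,z -0.22698242751251727 -0.011585187743841756 0.04624907160704278 yaw 0.116491417744091 yz -0.0009636689840383794 F [0.0092 0.4698 1.278 ] dq 0.10437095341095871
top tin s -0.18837482140785958 slope -0.1450201955085979 l range [-0.0506  0.0407] 669
scene tin s -0.18184830030148771 slope -0.09184875650392094 l range [-0.0513  0.04  ] 347
[[[-2.2,1.3,2.3],[0,-0,0]],[[-3.1,1.6,2.7],[0.01,-0,0.01]],[[-3,1.5,2.7],[0,-0,0.01]],[[-2.9,1.6,2.7],[0.01,-0,0]],[[-3,1.5,2.6],[0,-0,0.01]],[[-3,1.5,2.7],[0.01,-0,0.01]],[[-3,1.6,2.7],[0.01,-0,0]],[[-3,1.5,2.7],[0,-0,0.01]],[[-3,1.6,2.7],[0.01,-0,0.01]],[[-3,1.5,2.6],[0,-0,0]],[[-3.2,1.6,2.4],[0.01,-0,0.01]],[[-3.7,1.5,2],[0.01,-0,0.01]]]
[[[-3.6,1.6,1.9],[0,-0,0]],[[-3.7,0.7,1.9],[0.01,-0,0.01]],[[-3.7,0,1.9],[-0,-0,-0]],[[-3.6,0.1,1.9],[-0,-0,-0]],[[-3.7,-0,1.9],[-0,-0,-0]],[[-3.6,0,1.9],[-0,-0,-0]],[[-3.7,0,1.9],[-0,-0,-0]],[[-3.7,0.1,1.9],[-0,-0,-0]],[[-3.6,-0,1.9],[-0,-0,-0]],[[-3.7,-0,1.9],[-0,-0,-0]],[[-3.6,0,2],[-0,-0,-0]],[[-3.7,0,1.9],[-0,-0,-0]]]
end [0.5178 0.1846 0.1933]
```

apply_moves([
  [[-2.2, 1.3, 2.3], [0, 0, 0]],
  [[-3.1, 1.6, 2.7], [0.01, 0, 0.01]],
  [[-3, 1.5, 2.7], [0, 0, 0.01]],
  [[-2.9, 1.6, 2.7], [0.01, 0, 0]],
  [[-3, 1.5, 2.6], [0, 0, 0.01]],
  [[-3, 1.5, 2.7], [0.01, 0, 0.01]],
  [[-3, 1.6, 2.7], [0.01, 0, 0]],
  [[-3, 1.5, 2.7], [0, 0, 0.01]],
  [[-3, 1.6, 2.7], [0.01, 0, 0.01]],
  [[-3, 1.5, 2.6], [0, 0, 0]],
  [[-3.2, 1.6, 2.4], [0.01, 0, 0.01]],
  [[-3.7, 1.5, 2], [0.01, 0, 0.01]],
])

```text
t: 7.67
tool_pos: [0.5141, 0.2335, 0.1817]
orientation: [1.754, 1.829, -0.667]
force: [0.5, 11.4, 7.8]
opening: 0.0304
gripper_force: 6.2
```

```bash
python3 look.py c -.133; python3 - <<'E'
from pl import *
P=[(*push(s),1) for s in np.arange(-.132,-.132+12*.004,.004)]
plan(P,dp=1)
a=cv2.imread('pics/ctop.png')[150:270,170:330];b=cv2.imread('pics/cscene.png')[150:270,180:340]
cv2.imwrite('pics/m4.png',cv2.resize(np.hstack([a,b]),(800,300),interpolation=cv2.INTER_CUBIC))
E
```

```text
corner s,l,z -0.18111124659991204 -0.002739594479366014 0.047867354726551625 yaw 0.009845061620906918 yz 0.0019299703908654542 F [ 0.4719 11.3545  7.8363] dq 0.09432312712593555
top tin s -0.14113714694891513 slope -0.15960225663721475 l range [-0.0413  0.0493] 643
scene tin s -0.13714824494566757 slope -0.07998289208822394 l range [-0.0426  0.0469] 306
[[[-3.6,0.9,3.2],[0,-0,0]],[[-3.6,0.8,1.9],[0.01,-0,0.01]],[[-3.7,0,1.9],[-0,-0,-0]],[[-3.7,0,1.9],[-0,-0,-0]],[[-3.6,0.1,1.9],[-0,-0,-0]],[[-3.7,-0,1.9],[-0,-0,-0]],[[-3.6,-0,1.9],[-0,-0,-0]],[[-3.7,0,1.9],[-0,-0,-0]],[[-3.7,0,1.9],[-0,-0,-0]],[[-3.6,0.1,1.9],[-0,-0,-0]],[[-3.7,-0,1.9],[-0,-0,-0]],[[-3.7,0,1.9],[-0,-0,-0]]]
end [0.5179 0.1846 0.1934]
```

View pics/m4.png

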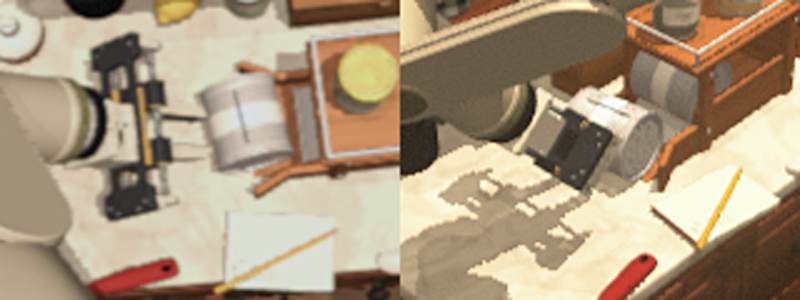

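The tin is at the foot of the ramp, centred to within 4 mm, but still yawed about 0.13 rad. It is held by the one finger on the far side, and the push is about 11 N. I'll back off a little, shift the fingers towards the lagging end (+y tool) and push there to square it.

apply_moves([
  [[4, 0, -3], [0, 0, 0]],
  [[1, 6, 0], [0, 0, 0]],
  [[0, 8, 0], [0, 0, 0]],
  [[-3, 0, 2], [0, 0, 0]],
  [[-3.5, 0, 2], [0, 0, 0]],
  [[-3.5, 0, 2], [0, 0, 0]],
  [[-3, 0, 2], [0, 0, 0]],
  [[-3, 0, 2], [0, 0, 0]],
])

```text
t: 8.43
tool_pos: [0.5296, 0.2218, 0.1846]
orientation: [1.753, 1.829, -0.663]
force: [1.1, 10.0, 8.3]
opening: 0.0307
gripper_force: 5.0
```

```bash
python3 look.py d -.128
```

```text
corner s,l,z -0.16894317695728647 0.012822620127910318 0.0507689799713798 yaw 0.011547069030489764 yz 0.004061292729125143 F [1.0816 9.9584 8.3255] dq 0.06714878736536822
top tin s -0.12906236863643117 slope -0.03577096692291833 l range [-0.0417  0.0468] 743
scene tin s -0.12535177366376787 slope 0.026267754872887253 l range [-0.043   0.0476] 367
```

Squared now: yaw is about 0 and the lateral offset about 2 mm. The upward force shows that pad friction resists the rolling. I'll lower the contact below the tin's centre, which cuts the push needed, recentre, and go on.

```bash
cat >> pl.py <<'E'
def push2(s,dz,l=.001,L=.77):
    h=tin(s)[2]; t=o+(s-np.sqrt(.0435**2-dz**2))*dv+l*nv
    return flange([*t,h+dz],PH,L)
E
python3 - <<'E'
from pl import *
P=[(*push2(-.127,-.013,.005),4)]+[(*push2(s,-.013,max(.001,.005-.001*i)),1) for i,s in enumerate(np.arange(-.1235,-.1235+20*.0035-.001,.0035))]
plan(P,dp=1)
E
```

```text
[[[4.7,-1.4,3],[0,-0.01,0]],[[4.7,-1.3,3],[0,-0.01,0]],[[4.8,-1.4,3],[0.01,-0.01,0]],[[4.8,-1.3,2.9],[-0,-0.01,0.01]],[[-3.1,0,1.8],[-0,-0,-0]],[[-3.2,-1,1.8],[-0,-0,-0]],[[-3.1,-1,1.8],[-0,-0,-0]],[[-3.1,-0.9,1.8],[-0,-0,-0]],[[-3.2,-1,1.7],[-0,-0,-0]],[[-3.1,-0,1.8],[-0,-0,-0]],[[-3.2,0,1.8],[-0,-0,-0]],[[-3.1,0,1.8],[-0,-0,-0]]]
[[[-3.1,0,1.8],[-0,-0,-0]],[[-3.2,0.1,1.8],[-0,-0,-0]],[[-3.1,-0,1.8],[-0,-0,-0]],[[-2.7,-0,2.2],[-0,-0,-0]],[[-2.7,-0,2.3],[-0,-0,-0]],[[-2.7,0,2.2],[-0,-0,-0]],[[-2.7,0,2.3],[-0,-0,-0]],[[-2.7,0,2.2],[-0,-0,-0]],[[-2.7,0,2.3],[-0,-0,-0]],[[-2.7,0.1,2.2],[-0,-0,-0]],[[-2.6,-0,2.3],[-0,-0,-0]],[[-2.7,-0,2.3],[-0,-0,-0]]]
end [0.5219 0.1566 0.1745]
```

apply_moves([
  [[4.7, -1.4, 3], [0, -0.01, 0]],
  [[4.7, -1.3, 3], [0, -0.01, 0]],
  [[4.8, -1.4, 3], [0.01, -0.01, 0]],
  [[4.8, -1.3, 2.9], [0, -0.01, 0.01]],
  [[-3.1, 0, 1.8], [0, 0, 0]],
  [[-3.2, -1, 1.8], [0, 0, 0]],
  [[-3.1, -1, 1.8], [0, 0, 0]],
  [[-3.1, -0.9, 1.8], [0, 0, 0]],
  [[-3.2, -1, 1.7], [0, 0, 0]],
  [[-3.1, 0, 1.8], [0, 0, 0]],
])

```text
t: 9.37
tool_pos: [0.519, 0.2051, 0.1671]
orientation: [1.742, 1.792, -0.706]
force: [-0.0, 4.2, 0.6]
opening: 0.031
gripper_force: 1.8
```

```bash
python3 look.py e -.106;  python3 - <<'E'
from pl import *
P=[(*push2(s,-.012,.001),1) for s in np.arange(-.1025,-.1025+12*.0035-.001,.0035)]
plan(P,dp=1)
a=cv2.imread('pics/etop.png')[150:270,170:330];b=cv2.imread('pics/escene.png')[150:270,180:340]
cv2.imwrite('pics/m5.png',cv2.resize(np.hstack([a,b]),(800,300),interpolation=cv2.INTER_CUBIC))
E
```

```text
corner s,l,z -0.14714667401236778 -0.0008483070352319002 0.03874190366719524 yaw -0.004220238046755462 yz 7.569006760999031e-05 F [-0.0311  4.2287  0.5664] dq 0.06563980388023753
top tin s -0.10969564610429614 slope -0.020516839639160053 l range [-0.0422  0.0463] 701
scene tin s -0.09216161758275782 slope -0.03428380154416587 l range [-0.0642  0.0504] 366
[[[-3.5,1.2,-0.3],[-0,0,-0]],[[-3.2,0,1.8],[-0,0,-0]],[[-3.1,0.1,1.8],[-0,0,-0]],[[-3.1,-0,1.8],[-0,0,-0]],[[-3.2,0,1.8],[-0,0,-0]],[[-2.7,0,2.2],[-0,0,-0]],[[-2.7,0,2.3],[-0,0,-0]],[[-2.7,0.1,2.2],[-0,0,-0]],[[-2.7,-0,2.3],[-0,0,-0]],[[-2.6,-0,2.2],[-0,0,-0]],[[-2.7,0,2.3],[-0,0,-0]],[[-2.7,0,2.3],[-0,0,-0]]]
end [0.5217 0.1639 0.1751]
```

View pics/m5.png

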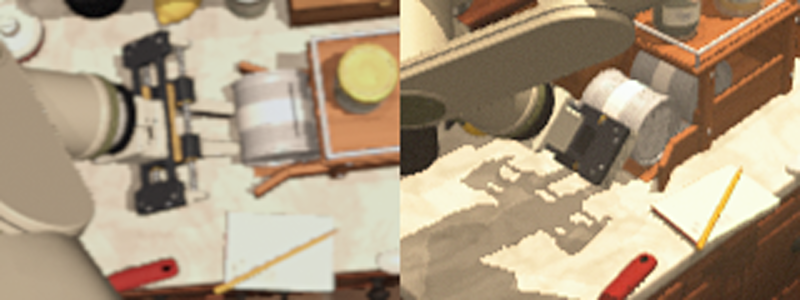

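The tin sits square on the ramp between the flared cheeks at about (270,118), and the push is only 4 N. Continuing into the lane.

apply_moves([
  [[-3.5, 1.2, -0.3], [0, 0, 0]],
  [[-3.2, 0, 1.8], [0, 0, 0]],
  [[-3.1, 0.1, 1.8], [0, 0, 0]],
  [[-3.1, 0, 1.8], [0, 0, 0]],
  [[-3.2, 0, 1.8], [0, 0, 0]],
  [[-2.7, 0, 2.2], [0, 0, 0]],
])

```text
t: 9.97
tool_pos: [0.5218, 0.1865, 0.1746]
orientation: [1.742, 1.792, -0.701]
force: [-0.2, 10.2, 2.4]
opening: 0.0308
gripper_force: 4.9
```

```bash
python3 look.py f -.087;  python3 - <<'E'
from pl import *
P=[(*push2(s,-.011,.001),1) for s in np.arange(-.0815,-.0815+12*.0035-.001,.0035)]
plan(P,dp=1)
E
```

```text
corner s,l,z -0.1287271523214392 0.001774312034125811 0.04594612826374492 yaw -0.0029382954836013227 yz 0.002622375559111545 F [-0.1556 10.1761  2.4342] dq 0.05920048172676008
top tin s -0.08576722242502072 slope -0.00817070762754576 l range [-0.0591  0.0478] 518
scene tin s -0.07697674602384516 slope 0.023745364186338956 l range [-0.0661  0.0603] 405
[[[-3.4,-0.7,2.7],[-0,-0,-0]],[[-2.7,-0,2.2],[-0,-0,-0]],[[-2.7,0,2.3],[-0,-0,-0]],[[-2.7,0,2.2],[-0,-0,-0]],[[-2.7,0,2.3],[-0,-0,-0]],[[-2.7,0,2.2],[-0,-0,-0]],[[-2.7,0.1,2.3],[-0,-0,-0]],[[-2.7,-0,2.2],[-0,-0,-0]],[[-2.6,-0,2.3],[-0,-0,-0]],[[-2.7,-0,2.3],[-0,-0,-0]],[[-2.7,0,2.2],[-0,-0,-0]],[[-2.7,0,2.3],[-0,-0,-0]]]
end [0.5223 0.1432 0.1775]
```

apply_moves([
  [[-3.4, -0.7, 2.7], [0, 0, 0]],
  [[-2.7, 0, 2.2], [0, 0, 0]],
  [[-2.7, 0, 2.3], [0, 0, 0]],
  [[-2.7, 0, 2.2], [0, 0, 0]],
  [[-2.7, 0, 2.3], [0, 0, 0]],
  [[-2.7, 0, 2.2], [0, 0, 0]],
  [[-2.7, 0, 2.3], [0, 0, 0]],
  [[-2.7, 0, 2.2], [0, 0, 0]],
])

```text
t: 10.73
tool_pos: [0.5212, 0.1565, 0.1759]
orientation: [1.741, 1.792, -0.706]
force: [-0.2, 3.4, 1.0]
opening: 0.0307
gripper_force: 1.4
```

```bash
python3 look.py g -.058;  python3 - <<'E'
from pl import *
P=[(*push2(s,-.010,.001),1) for s in np.arange(-.0545,-.0545+12*.0035-.001,.0035)]
plan(P,dp=1)
a=cv2.imread('pics/gtop.png')[150:270,170:330];b=cv2.imread('pics/gscene.png')[150:270,180:340]
cv2.imwrite('pics/m6.png',cv2.resize(np.hstack([a,b]),(800,300),interpolation=cv2.INTER_CUBIC))
E
```

```text
corner s,l,z -0.09839547143034091 -0.00025322457820904605 0.04756708100944945 yaw -0.004100561081611224 yz 4.3211538947041106e-05 F [-0.1692  3.4405  0.9788] dq 0.06467585729748919
top tin s -0.05534215210172115 slope 0.03658035376986849 l range [-0.0664  0.047 ] 198
scene tin s -0.05919545538954348 slope 0.24753739273289496 l range [-0.0664  0.0587] 327
[[[-2.2,0.9,-0.7],[-0,0,-0]],[[-2.7,-0,2.3],[-0,0,-0]],[[-2.7,-0,2.2],[-0,0,-0]],[[-2.7,0,2.3],[-0,0,-0]],[[-2.7,0,2.3],[-0,0,-0]],[[-2.6,0,2.2],[-0,0,-0]],[[-2.7,0.1,2.3],[-0,0,-0]],[[-2.7,-0,2.2],[-0,0,-0]],[[-2.7,-0,2.3],[-0,0,-0]],[[-2.7,0,2.3],[-0,0,-0]],[[-2.6,0,2.2],[-0,0,-0]],[[-2.7,0,2.3],[-0,0,-0]]]
end [0.5232 0.1164 0.1804]
```

View pics/m6.png

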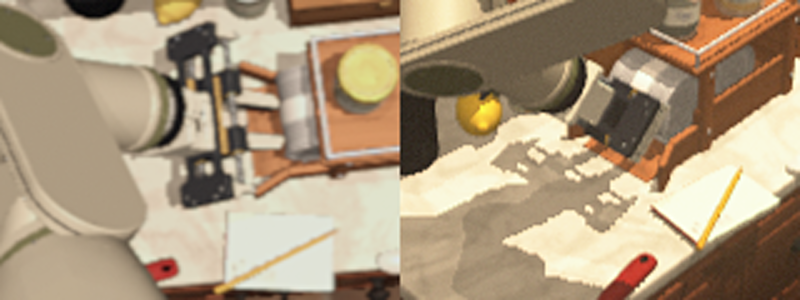

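The tin is now going in under the deck edge at about (300,105) and stays square, with the push at 3 N. Continuing towards the seat.

apply_moves([
  [[-2.2, 0.9, -0.7], [0, 0, 0]],
  [[-2.7, 0, 2.3], [0, 0, 0]],
  [[-2.7, 0, 2.2], [0, 0, 0]],
  [[-2.7, 0, 2.3], [0, 0, 0]],
  [[-2.7, 0, 2.3], [0, 0, 0]],
  [[-2.6, 0, 2.2], [0, 0, 0]],
  [[-2.7, 0, 2.3], [0, 0, 0]],
  [[-2.7, 0, 2.2], [0, 0, 0]],
  [[-2.7, 0, 2.3], [0, 0, 0]],
])

```text
t: 11.58
tool_pos: [0.5228, 0.1272, 0.1797]
orientation: [1.741, 1.792, -0.706]
force: [0.1, 1.2, -0.2]
opening: 0.0307
gripper_force: 0.4
```

```bash
python3 look.py h -.025;  python3 - <<'E'
from pl import *
P=[(*push2(s,-.010,.001),1) for s in np.arange(-.024,-.006,.003)]
plan(P,dp=1)
E
```

```text
corner s,l,z -0.06913406434552413 0.0003537075940696532 0.05139723914700434 yaw -0.00425809643807323 yz -0.0002725236697072031 F [ 0.0744  1.1742 -0.1565] dq 0.06962297336849287
top tin s -0.1579326187247272 slope -2.2626440053755674 l range [-0.0665 -0.0636] 6
scene tin s -0.017180365433812538 slope -0.10977974275747905 l range [-0.0665  0.0649] 150
[[[-2,0.1,1.7],[-0,0,-0]],[[-2.3,-0,1.9],[-0,0,-0]],[[-2.3,-0,2],[-0,0,-0]],[[-2.3,0,1.9],[-0,0,-0]],[[-2.3,0,1.9],[-0,0,-0]],[[-2.3,0,2],[-0,0,-0]],[[-2.3,0,1.9],[-0,0,-0]]]
end [0.5235 0.1065 0.1812]
```

apply_moves([
  [[-2, 0, 1.7], [0, 0, 0]],
  [[-2.3, 0, 1.9], [0, 0, 0]],
  [[-2.3, 0, 2], [0, 0, 0]],
  [[-2.3, 0, 1.9], [0, 0, 0]],
  [[-2.3, 0, 1.9], [0, 0, 0]],
  [[-2.3, 0, 1.9], [0, 0, 0]],
  [[0, 0, 0], [0, 0, 0]],
  [[0, 0, 0], [0, 0, 0]],
])

```text
t: 12.35
tool_pos: [0.5234, 0.11, 0.1811]
orientation: [1.742, 1.791, -0.706]
force: [-0.1, 1.6, -0.5]
opening: 0.0309
gripper_force: 0.3
```

```bash
python3 look.py i -.01; python3 - <<'E'
from h import *
b=cv2.imread('pics/iscene.png')[140:260,200:360];snap('wrist','iw')
a=cv2.imread('pics/iw.png')
cv2.imwrite('pics/m7.png',np.hstack([cv2.resize(b,(400,300),interpolation=cv2.INTER_CUBIC),cv2.resize(a,(400,300))]))
E
```

```text
corner s,l,z -0.05189984743709479 0.0003661927299216594 0.05279962966827906 yaw -0.004305263885104688 yz -1.071501996174895e-05 F [-0.0586  1.5532 -0.4509] dq 0.006365735974480726
top tin s 28.0960357244572 slope 423.9888990150004 l range [-0.0663 -0.0663] 2
scene tin s -0.0028144436843242737 slope 0.014191210863926627 l range [-0.0665  0.0534] 27
```

View pics/m7.png

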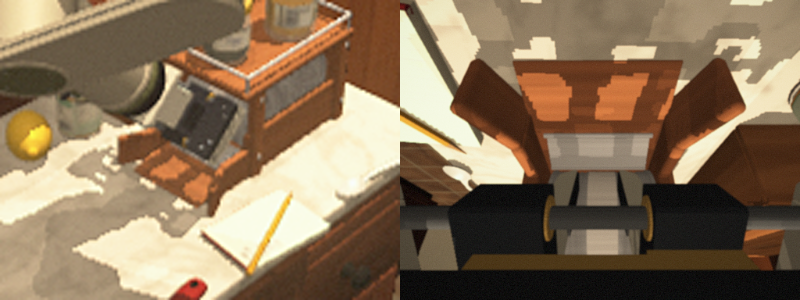

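The wrist view shows the flap at about (598,150) behind the tin and clear of it. I'll check the flap's height from depth.

```bash
cat > fl.py <<'E'
from pl import *
import sys
C=cloud(sys.argv[1]).reshape(-1,3);C=C[np.isfinite(C).all(1)];X=np.c_[(C[:,:2]-o)@dv,(C[:,:2]-o)@nv,C[:,2]];X=X[abs(X[:,1])<.035]
for a in range(-135,-25,6):
    k=X[(X[:,0]>a/1e3)&(X[:,0]<(a+6)/1e3)&(X[:,2]<float(sys.argv[2]))&(X[:,2]>-.01),2]
    if len(k)>3: print(a+3,len(k),np.percentile(k,[10,50,90]).round(4),'floor',round(min((a+139)*14/55,14+(a+84)*.07)/1e3,4))
E
python3 fl.py iw .045
```

```text
-132 1779 [0.0022 0.0032 0.0042] floor 0.001
-126 1557 [0.0036 0.0046 0.0054] floor 0.0025
-120 1427 [0.005  0.0059 0.0068] floor 0.0041
-114 1311 [0.0064 0.0073 0.0081] floor 0.0056
-108 1189 [0.0077 0.0086 0.0095] floor 0.0071
-102 1128 [0.0091 0.01   0.0108] floor 0.0087
-96 1015 [0.0105 0.0113 0.0122] floor 0.0102
-90 941 [0.0118 0.0127 0.0135] floor 0.0117
-84 868 [0.0133 0.0141 0.0148] floor 0.0132
-78 1051 [0.0147 0.0163 0.018 ] floor 0.0142
-72 847 [0.0175 0.0186 0.0197] floor 0.0146
-66 955 [0.0199 0.0213 0.0228] floor 0.0151
-60 838 [0.0226 0.0238 0.0251] floor 0.0155
-54 801 [0.0253 0.0265 0.0278] floor 0.0159
-48 1083 [0.0282 0.03   0.0427] floor 0.0163
-42 357 [0.0312 0.0351 0.0387] floor 0.0167
-36 110 [0.0289 0.0308 0.0323] floor 0.0171
-30 20 [0.0259 0.0272 0.0279] floor 0.0176
```

The flap is fully up, with its edge 12 mm above the floor, behind the tin. Now I'll withdraw gently.

apply_moves([
  [[1.5, 0, -1.4], [0, 0, 0]],
  [[1.5, 0, -1.4], [0, 0, 0]],
  [[1.5, 0, -1.4], [0, 0, 0]],
  [[3, 0, -3], [0, 0, 0]],
  [[4, 0, -4], [0, 0, 0]],
  [[6, 0, -6], [0, 0, 0]],
  [[6, 0, -8], [0, 0, 0]],
  [[4, 0, -15], [0, 0, 0]],
  [[2, 0, -20], [0, 0, 0]],
  [[0, 0, -25], [0, 0, 0]],
  [[0, 0, -25], [0, 0, 0]],
  [[0, 0, -25], [0, 0, 0]],
])

```text
t: 13.5
tool_pos: [0.5197, 0.2272, 0.2584]
orientation: [1.741, 1.792, -0.706]
force: [0.9, -0.4, -0.8]
opening: 0.0304
gripper_force: 0.0
```

apply_moves([
  [[0, 0, -20], [0, 0, 0]],
  [[0, 0, -10], [0, 0, 0]],
  [[0, 0, 0], [0, 0, 0]],
  [[0, 0, 0], [0, 0, 0]],
  [[0, 0, 0], [0, 0, 0]],
  [[0, 0, 0], [0, 0, 0]],
])

```text
t: 14.0
tool_pos: [0.5192, 0.2455, 0.2777]
orientation: [1.741, 1.792, -0.709]
force: [-0.2, -0.3, -0.8]
opening: 0.0307
gripper_force: 0.0
```

```bash
python3 - <<'E'
from h import *
print(robot.read_state()['force'],abs(robot.read_state()['dq']).max())
a,_=snap('wrist','j');b,_=snap('scene','js')
cv2.imwrite('pics/m8.png',np.hstack([cv2.resize(b[140:260,200:360],(400,300),interpolation=cv2.INTER_CUBIC),cv2.resize(a,(400,300))]))
E
python3 fl.py j .11
```

```text
[-0.16570327 -0.26167438 -0.77933296] 0.005210423229146249
-132 327 [0.0023 0.0033 0.0043] floor 0.001
-126 310 [0.0039 0.0048 0.0056] floor 0.0025
-120 286 [0.0052 0.0061 0.0071] floor 0.0041
-114 277 [0.0066 0.0075 0.0085] floor 0.0056
-108 265 [0.0078 0.0088 0.0096] floor 0.0071
-102 252 [0.0093 0.0102 0.0113] floor 0.0087
-96 246 [0.0106 0.0116 0.0125] floor 0.0102
-90 233 [0.0121 0.0129 0.0139] floor 0.0117
-84 221 [0.0134 0.0142 0.0151] floor 0.0132
-78 280 [0.0148 0.0162 0.018 ] floor 0.0142
-72 240 [0.0178 0.0187 0.0199] floor 0.0146
-66 255 [0.0199 0.0212 0.0226] floor 0.0151
-60 356 [0.023  0.0246 0.0655] floor 0.0155
-54 1764 [0.0274 0.0627 0.0803] floor 0.0159
-48 849 [0.029  0.0438 0.0908] floor 0.0163
-42 399 [0.0316 0.0939 0.0971] floor 0.0167
-36 253 [0.0975 0.0993 0.1012] floor 0.0171
-30 186 [0.1009 0.1025 0.104 ] floor 0.0176
-24 154 [0.1031 0.1044 0.1053] floor 0.018
```

View pics/m8.png

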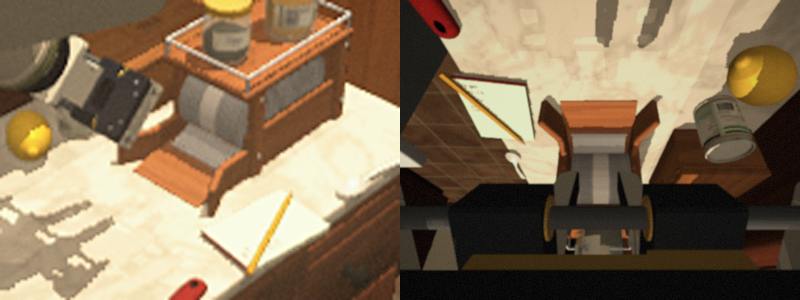

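The scene view shows the new tin at about (215,110) resting behind the raised flap at about (208,145), with the other tin pushed to the back. The robot is clear of everything, so I'm handing in.

```bash
python3 -c "
from plant import robot
print(robot.close_job())"
```

```text
the job is handed in; nothing more can be done
None
```

The tin was rolled up the ramp into the rack and now rests at the front of the row, with the flap sprung up behind it and the other tin pushed further back; the highest push I read was about 13 N, the arm is clear of everything, and I handed the job in at about 14 s.

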